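# Knock the cap insert out of its capping block

## Robot

A 6-joint arm with a two-finger parallel gripper is mounted at the origin on the work surface. World frame = base frame: x ahead of the robot, y to its left, z up, the work surface at z = 0. Lengths are in m, angles in rad, forces in N, time in s.
With the tool pointing down it reaches from about 0.3 to 0.875 m from the base axis. Payload 4.2 kg.
Tool frame: the origin (TCP) lies midway between the tips of the shut fingers; the grasp point (between the pads) lies 19 mm behind it; z points along the fingers, x is the direction in which the jaws open and shut, and the axes are right-handed (so a half turn about z gives the same grasp; the last joint's range is limited). The gripper opens to 85 mm and grips with 20 to 120 N. Pads are 22 mm wide; open, the fingers measure 114 mm over their backs; the gripper's body (76 mm by 85 mm) begins 54 mm behind the grasp point. The pads swing forward as they close: fully open they stand 13 mm farther back than shut.
Start: joints at [-1.155, 0.32, 1.565, -0, 1.257, -0.02], TCP at [0.243, -0.521, 0.231] pointing down, gripper open.
Joint ranges: [-3.11, 3.11], [-0.84, 2.01], [0.21, 2.61], [-1.34, 4.49], [0.05, 2.63], [-2.56, 2.56]. Speed limits (rad/s): [2.57, 2.57, 3.14, 3.14, 3.14, 3.14].

## Interface

Orientations are given as a unit quaternion [x, y, z, w].
In Python, from station import env gives the robot as it stands.
- The arm moves only by the tool move_arm, never from a script. Its argument "plan" is a list of rows, each an object of numbers: "tx", "ty", "tz": the shift along the world's x, y, z as a fraction of full scale; "ax", "ay", "az": the turn, a rotation vector about the world's x, y, z as a fraction of full scale; "gripper": the closure, from 0 (fully open) to 1 (shut). A call has 1 to 20 rows; each row shifts and turns the commanded pose from where the row before left it; what a row does not reach is not made up. Full scale, the value 1, is 0.3 m for a shift and 180 degrees for a turn. A row lasts 1/10 s, in which the tool goes at most 50 mm and 8.59 degrees, less where a joint would pass 70% of its speed; a pose out of reach is approached as far as the arm can. A call with a number of a shift or a turn outside -1 to 1 is refused whole. A call with a gripper value outside its range is refused whole. The fingers move at their own pace and stop on an object; "force" is the grip in N (left out, the last holds). Time passes only in rows, so rows that do not move let the fingers close. It gives the time, the measured TCP pose, the force and the opening at its end, in the units of the state.
- env.get_state(): the state, without advancing time (a new reading comes with each control period).
- env.read_camera(name): name is "side" or "top" or "wrist"; returns a dict with "img" (384x512x3 uint8, red, green, blue), "camera_matrix" (3x3 intrinsics, pixels), "k1" (the pictures are not rectified: a ray, as slopes to the right and down, at radius r is drawn at 1 + k1 r^2 times it, then the intrinsics apply), "view" (4x4, takes a point from world to camera coordinates). Camera axes: x right, y up, looking along -z (the intrinsics and any distortion apply to the point x, -y, -z); pixel columns grow to the right and rows downward; lengths in m; the calibration is good to about 2 mm. A picture is of the moment at which its call begins. There is no depth.
- env.hand_in(): hands the job in, once; it reports no verdict.
Trained networks look in a picture, given as the dict that the camera call returned (one of the last four; its "shot" number tells which), for a name from the list of things; names that differ only in an ending like _2 or _b are one class to them, and where a whole thing is asked for, a point or a joint stands for the part that bears it (a point fixed in the world has none). Each returns a list of dicts, best first, with "conf" (0 to 1); they miss things now and then, are a little off and sometimes report something else, mostly with a low value. They report only what shows in the picture. A call takes as long as a camera call. They do not tell look-alikes from the thing itself.
- env.spot_in(picture, thing): "bbox" ([left, top, width, height] in pixels, round what is visible of it).
- env.landmark_of(picture, thing): "at" ([column, row] in pixels: a listed point, or the origin of a listed thing).
The state is a dict: "clock": time; "q": joint angles; "qvel": joint speeds; "joint_efforts": joint torques, N m; "tool_pos": TCP position; "orientation": TCP orientation; "ft_force": force on the tool from outside, world axes, zero at the start; "torque": the same for the moment, N m; "gripper_width": opening from 0.0 (shut) to 1.0 (fully open).
Only numpy, scipy, OpenCV 4.12 (cv2) and the standard library are available. Lean on these libraries where they do the work, as an engineer would, in place of code of your own. Each camera call takes 0.05 s, during which the arm holds its last target.

## Task

The capping block must be changed over to another cap size, but its orange insert sits flush and too tight for fingers. Lower the block squarely onto the knock-out stand so that the post pokes up through the hole in its underside and lifts the insert proud, and leave the block sitting flat there. Then pull the insert out and stand it upright, right way up, on the floor of the aluminium tray, without disturbing the yellow insert already there or the two sauce bottles.

Things in the scene. Friction and masses are not known exactly. Their poses are not given: they have to be found in the camera images.
- block_mid (a point): Capping block: loose blue plastic block, 90 (its x) x 54 (its y) x 45 mm high, about 0.3 kg. This point is its centre, half-way up (22.5 mm above its underside); z points up out of the recess. In the middle of its top is a round recess, 36 mm across and 30 mm deep, and below that a 27 mm access hole goes on through the 15 mm floor to the underside. At the start it stands flat on the worktop with the insert in the recess.
- insert_mid (a point): Cap insert: loose solid orange plastic cylinder, 34 mm diameter, 30 mm high, about 50 g, with a dark disc on its top face. This point is its centre, half-way up (15 mm above its underside); z points out of its dark top. At the start it sits in the block's recess with its top flush with the block's top (this point 7.5 mm above block_mid).
- stand_base (a point): Knock-out stand: dark steel disc, 130 mm diameter, 10 mm thick, fixed to the worktop, with an upright steel post in its middle, 16 mm diameter and 37 mm tall above the disc. This point is the centre of the disc's upper face, at the foot of the post; z is up. With the block flat on the disc, the post passes through the access hole and lifts the insert 22 mm above the block's top.
- tray_in (a point): Parts tray: open aluminium tray fixed to the worktop, 130 (its x) x 180 (its y) mm outside, walls 4 mm thick, 24 mm high in all, floor 4 mm thick. This point is the centre of its inner floor; x and y run along its sides, z up.
- spare_mid (a point): Spare insert, to be left alone: loose yellow plastic cylinder, 28 mm diameter, 26 mm high, standing in the half of the tray towards the tray's +y end. This point is its centre.
- bottle_a_mid (a point): Sauce bottle to be left alone: octagonal, 54 mm wide, 122 mm tall with its cap, dark sauce below milky plastic, loose. This point is its centre, half-way up.
- bottle_b_mid (a point): A second sauce bottle like the first, also to be left alone. This point is its centre, half-way up.
Mind the look-alikes: they are no part of the job. Of the things shaped like the part that bears insert_mid, the orange one is meant.

How it is judged:
On the way:
1. the block sits flat on the stand over the post (within 12 mm of its middle, underside within 4 mm of the disc) and the insert, still in the recess, is lifted at least 16 mm proud of the block's top (horizontal distance between block_mid and stand_base below 0.012 m and z of block_mid in the frame of stand_base below 0.0265 m and angle between block_mid's own z axis and vertical below 0.1 rad and z of insert_mid in the frame of block_mid between 0.0235 and 0.0345 m and horizontal distance between insert_mid and block_mid below 0.006 m), for 0.2 s.
At the end, for the whole second after the job is handed in: The block sits flat on the stand over its post (within 12 mm of centre, 4 mm of the disc, tilt under 0.1 rad). The orange insert stands on the tray floor, dark face up, inside the walls, height within 4 mm, within 0.12 rad of upright. Both at rest (under 20 mm/s) (horizontal distance between block_mid and stand_base below 0.012 m and z of block_mid in the frame of stand_base below 0.0265 m and angle between block_mid's own z axis and vertical below 0.1 rad and x of insert_mid in the frame of tray_in between -0.061 and 0.061 m and y of insert_mid in the frame of tray_in between -0.086 and 0.086 m and z of insert_mid in the frame of tray_in between 0.011 and 0.019 m and angle between insert_mid's own z axis and vertical below 0.12 rad and linear speed of each of insert, block below 0.02 m/s); the robot touches nothing.
It fails at once if the yellow insert is pushed more than 20 mm from where it stood, or tipped over (distance of spare_mid from where it was at the start of the episode above 0.02 m or angle between spare_mid's own z axis and vertical above 0.5 rad).
It fails at once if a sauce bottle is pushed more than 30 mm or tipped (distance of any of bottle_a_mid, bottle_b_mid from where it was at the start of the episode above 0.03 m or angle between any of bottle_a_mid, bottle_b_mid's own z axis and vertical above 0.4 rad).
It also fails if it takes over 59 s, if anything falls off the work surface, if the arm or the gripper's body presses on something with over 40 N, if the wrist force passes 120 N, or if a joint passes its speed limit or range.

## Working session

There is one attempt and no reset: what is moved stays moved. The work goes in short steps, Python scripts to look and compute and a tool call to move; the robot and the scene stay as the last step left them, time stands still between calls to the robot, and variables do not carry over. Pictures are saved under pics/ and viewed, and the job is handed in when it is done.

Besides the shell and the picture viewer there is one more tool, called after "Call:" by a JSON object that holds its "op" and its "data", one argument or row to a line. move_arm: Moves the arm, as the interface text tells. Its arguments: {"type":"object","properties":{"plan":{"type":"array"},"force":{"type":"number"}},"required":["plan"]}

```bash
ls; mkdir -p pics; cat > h.py <<'E'
from station import env
import numpy as np, cv2, json
def shot(c,name):
    p=env.read_camera(c); cv2.imwrite(f'pics/{name}.png',cv2.cvtColor(p['img'],cv2.COLOR_RGB2BGR)); return p
def ray(p,uv):
    K=np.array(p['camera_matrix']);V=np.array(p['view']);k=p['k1']
    d=np.array([(uv[0]-K[0,2])/K[0,0],(uv[1]-K[1,2])/K[1,1]]);s=d.copy()
    for _ in range(50): s=d/(1+k*(s@s))
    c=np.array([s[0],-s[1],-1.]);R=V[:3,:3];return -R.T@V[:3,3],R.T@c
def atz(p,uv,z):
    o,d=ray(p,uv);return o+d*(z-o[2])/d[2]
def proj(p,X):
    K=np.array(p['camera_matrix']);V=np.array(p['view']);c=V[:3,:3]@np.array(X)+V[:3,3]
    s=np.array([c[0],-c[1]])/-c[2];s=s*(1+p['k1']*(s@s));return K[:2,:2]@s+K[:2,2]
def tri(ps):
    A=np.zeros((3,3));b=np.zeros(3)
    for p,uv in ps:
        o,d=ray(p,uv);d/=np.linalg.norm(d);M=np.eye(3)-np.outer(d,d);A+=M;b+=M@o
    return np.linalg.solve(A,b)
E
python3 - <<'E'
from h import *
np.set_printoptions(precision=4,suppress=True)
print(env.get_state())
for c in ['top','side','wrist']:
    p=shot(c,c+'0');print(c,p['shot'],p['k1'],np.linalg.inv(p['view'])[:3,3])
    for t in ['block_mid','insert_mid','stand_base','tray_in','spare_mid','bottle_a_mid']:
        print(t,[(np.round(x['at']),round(x['conf'],2)) for x in env.landmark_of(p,t)][:5])
E
```

```text
pics
{'clock': 0.0, 'q': array([-1.155 ,  0.3203,  1.5657, -0.    ,  1.2574, -0.02  ]), 'qvel': array([ 0.0007, -0.0008, -0.0001,  0.0015,  0.0016,  0.0001]), 'joint_efforts': array([ -0.0011, -41.5524, -23.4166,  -0.0004,   0.0079,  -0.    ]), 'tool_pos': array([ 0.2425, -0.5208,  0.2305]), 'orientation': array([ 0.8433, -0.5375, -0.0007, -0.0005]), 'ft_force': array([-0.792 , -0.3071, -0.2875]), 'torque': array([ 0.0235,  0.0163, -0.0249]), 'gripper_width': 1.0020390380454567}
top 1 -0.15936263258596858 [ 0.3846 -0.039   1.1633]
block_mid [(array([359., 236.]), 0.57)]
insert_mid [(array([354., 236.]), 0.68), (array([313., 228.]), 0.68), (array([366., 196.]), 0.51), (array([390., 238.]), 0.5)]
stand_base [(array([122., 268.]), 0.8)]
tray_in [(array([229., 265.]), 0.69)]
spare_mid [(array([232., 264.]), 0.63), (array([207., 260.]), 0.52)]
bottle_a_mid [(array([177., 154.]), 0.95), (array([356., 236.]), 0.6)]
side 2 -0.18464718313031142 [ 0.349  -0.9802  0.8702]
block_mid [(array([268., 278.]), 0.78), (array([303., 146.]), 0.34)]
insert_mid [(array([317., 286.]), 0.84), (array([275., 315.]), 0.83), (array([264., 251.]), 0.71), (array([267., 277.]), 0.46)]
stand_base [(array([206., 147.]), 0.7)]
tray_in []
spare_mid [(array([221., 186.]), 0.58), (array([205., 146.]), 0.5)]
bottle_a_mid [(array([301., 146.]), 0.84)]
wrist 3 -0.042021740758233665 [ 0.3134 -0.4889  0.3743]
block_mid []
insert_mid []
stand_base []
tray_in []
spare_mid []
bottle_a_mid []
```

View pics/top0.png

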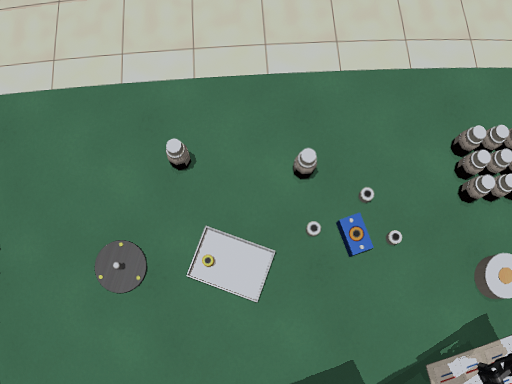

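View pics/side0.png

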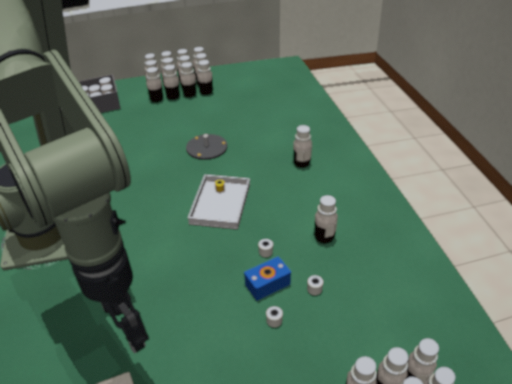

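View pics/wrist0.png

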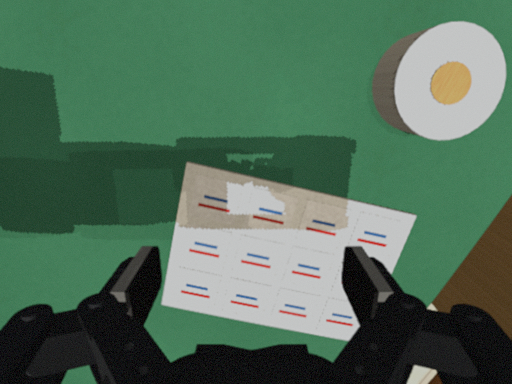

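The top view shows the blue block at (356,235) with the orange insert in it. Three white look-alikes stand at (313,228), (367,194) and (395,237). The tray is at (231,264) with the yellow spare at (208,260), the stand is at (121,267), and the bottles are at (178,153) and (306,163). The only orange one is in the block, so that is my choice. Next I'll check it in a close crop and measure it.

```bash
python3 - <<'E'
from h import *
np.set_printoptions(precision=4,suppress=True)
t=shot('top','t1');s=shot('side','s1')
def crop(p,x,y,w,h,f): return cv2.resize(cv2.cvtColor(p['img'][y:y+h,x:x+w],cv2.COLOR_RGB2BGR),None,fx=f,fy=f,interpolation=cv2.INTER_CUBIC)
cv2.imwrite('pics/crop1.png',np.vstack([np.hstack([crop(t,320,195,80,60,5),crop(s,230,245,80,60,5)]),np.hstack([crop(t,85,235,80,60,5),crop(t,185,222,96,72,400/96)])]))
def seg(p,lo,hi,box):
    hsv=cv2.cvtColor(p['img'],cv2.COLOR_RGB2HSV);m=cv2.inRange(hsv,lo,hi);mm=np.zeros_like(m);x,y,w,h=box;mm[y:y+h,x:x+w]=m[y:y+h,x:x+w];return mm
# blue block
m=seg(t,(105,120,60),(125,255,255),(330,200,60,65));c=max(cv2.findContours(m,0,2)[0],key=cv2.contourArea)
r=cv2.minAreaRect(c);print('block rect',r);
bp=cv2.boxPoints(r);w=np.array([atz(t,b,.04)[:2] for b in bp]);print(w,np.linalg.norm(np.roll(w,-1,0)-w,axis=1))
for nm,lo,hi,bx,z in [('orange',(5,120,100),(20,255,255),(335,215,40,40),.045),('yellow',(22,120,100),(35,255,255),(195,250,25,25),.03)]:
    m=seg(t,lo,hi,bx);cc=np.vstack(cv2.findContours(m,0,2)[0]);e=cv2.minEnclosingCircle(cc);print(nm,e,atz(t,e[0],z))
# dark stand
hsv=cv2.cvtColor(t['img'],cv2.COLOR_RGB2HSV);m=seg(t,(0,0,0),(180,80,110),(85,230,75,75));c=max(cv2.findContours(m,0,2)[0],key=cv2.contourArea);e=cv2.fitEllipse(c);print('stand',e,atz(t,e[0],.008))
for uv in [(121,267),(116,266)]:print(atz(t,uv,.01),atz(t,uv,.047))
for n,uvt,uvs in [('ba',(178,153),(302,146)),('bb',(306,163),(326,219))]: print(n,tri([(t,uvt),(s,uvs)]))
m=seg(t,(0,0,110),(180,60,255),(180,220,100,85));c=max(cv2.findContours(m,0,2)[0],key=cv2.contourArea);r=cv2.minAreaRect(c);bp=cv2.boxPoints(r);w=np.array([atz(t,b,.024)[:2] for b in bp]);print('tray',w,w.mean(0),np.linalg.norm(np.roll(w,-1,0)-w,axis=1))
for uv in [(313,228),(367,194),(395,237)]: print(atz(t,uv,.03))
for n,uv in [('egg',(505,275)),('trayrim',(0,0))]: print(n,atz(t,uv,.05))
E
```

```text
block rect ((355.7397155761719, 233.4726104736328), (38.15541458129883, 23.057106018066406), 69.44395446777344)
[[ 0.5669 -0.265 ]
 [ 0.5834 -0.3196]
 [ 0.495  -0.343 ]
 [ 0.4793 -0.2889]] [0.057  0.0914 0.0563 0.0908]
orange ((355.8500061035156, 233.47500610351562), 6.870190620422363) [ 0.5302 -0.3031  0.045 ]
yellow ((207.5, 260.5), 5.700977325439453) [0.4892 0.0527 0.03  ]
stand ((120.08777618408203, 266.2563171386719), (51.09786605834961, 52.90179443359375), 31.37264060974121) [0.4882 0.2693 0.008 ]
[0.4861 0.2665 0.01  ] [0.4828 0.2567 0.047 ]
[0.4891 0.279  0.01  ] [0.4857 0.2688 0.047 ]
ba [0.7478 0.1111 0.063 ]
bb [ 0.7056 -0.1962  0.0626]
tray [[ 0.4548  0.1077]
 [ 0.5777  0.0573]
 [ 0.5047 -0.1109]
 [ 0.3845 -0.058 ]] [ 0.4804 -0.001 ] [0.1328 0.1833 0.1313 0.18  ]
[ 0.552  -0.2039  0.03  ]
[ 0.6278 -0.3448  0.03  ]
[ 0.5172 -0.4024  0.03  ]
egg [ 0.402  -0.6654  0.05  ]
trayrim [1.2611 0.6313 0.05  ]
```

View pics/crop1.png

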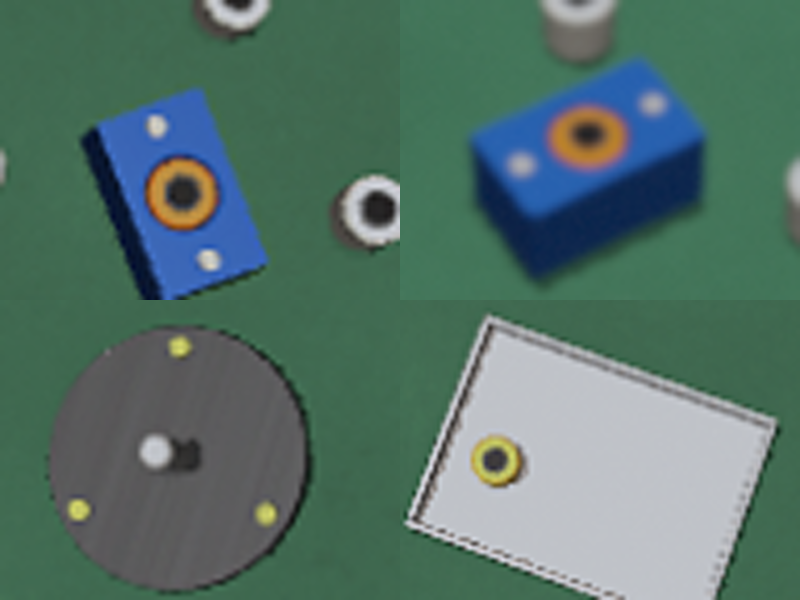

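The crop confirms it: the orange ring in the blue block, with white inserts only around it. I'll move to a viewpoint near the block for an accurate wrist measurement.

Call:
{"op": "move_arm", "data": {
  "plan": [
    {"tx": 0.076,"ty": 0.067,"az": -0.005,"gripper": 0},
    {"tx": 0.076,"ty": 0.067,"az": -0.005,"gripper": 0},
    {"tx": 0.076,"ty": 0.067,"az": -0.005,"gripper": 0},
    {"tx": 0.076,"ty": 0.067,"az": -0.005,"gripper": 0},
    {"tx": 0.076,"ty": 0.067,"az": -0.005,"gripper": 0},
    {"tx": 0.076,"ty": 0.067,"az": -0.005,"gripper": 0},
    {"tx": 0.076,"ty": 0.067,"az": -0.005,"gripper": 0},
    {"tx": 0.076,"ty": 0.067,"az": -0.005,"gripper": 0},
    {"tx": 0.076,"ty": 0.067,"az": -0.005,"gripper": 0},
    {"tx": 0.076,"ty": 0.067,"az": -0.005,"gripper": 0},
    {"gripper": 0},
    {"gripper": 0},
    {"gripper": 0}
  ]
}}

```text
schema error: expected keys tx, ty, tz, ax, ay, az, gripper
```

```bash
cat >> h.py <<'E'
def block(p,z=.045):
    hsv=cv2.cvtColor(p['img'],cv2.COLOR_RGB2HSV)
    m=cv2.inRange(hsv,(100,120,130),(125,255,255))
    c=max(cv2.findContours(m,0,2)[0],key=cv2.contourArea)
    w=np.array([atz(p,q[0].astype(float),z)[:2] for q in c])
    r=cv2.minAreaRect((w*1000).astype(np.float32));return r
E
python3 - <<'E'
from h import *
np.set_printoptions(precision=4,suppress=True)
s=env.get_state();print(s['tool_pos'],s['orientation'],s['q'],s['gripper_width'])
p=shot('wrist','w2');print(np.linalg.inv(p['view']))
print(block(p))
hsv=cv2.cvtColor(p['img'],cv2.COLOR_RGB2HSV);m=cv2.inRange(hsv,(5,120,100),(22,255,255));c=max(cv2.findContours(m,0,2)[0],key=cv2.contourArea);e=cv2.minEnclosingCircle(c);print(e,atz(p,e[0],.045))
E
```

```text
[ 0.2427 -0.5213  0.2313] [ 0.8432 -0.5375  0.      0.    ] [-1.155   0.3196  1.5645  0.      1.2574 -0.02  ] 0.9983561539460432
[[ 0.4221  0.8629  0.2778  0.3134]
 [-0.9065  0.4022  0.1283 -0.4889]
 [-0.001  -0.306   0.952   0.3743]
 [ 0.      0.      0.      1.    ]]
((201.8074493408203, -563.615478515625), (1.434843897819519, 23.389873504638672), 11.592279434204102)
((450.4112854003906, 82.31451416015625), 21.407297134399414) [ 0.4042 -0.6683  0.045 ]
```

View pics/w2.png

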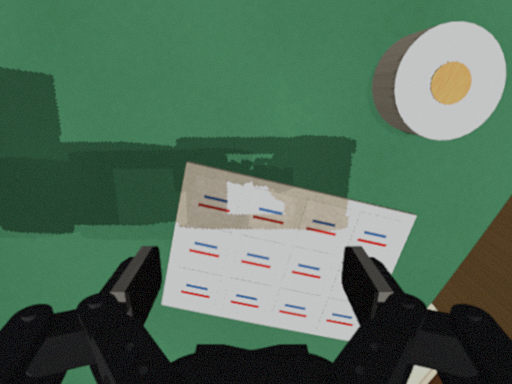

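The call was refused because every key is required, so the picture is unchanged. The camera tilts back towards the tool, so I'll go straight above the block.

Call:
{"op": "move_arm", "data": {
  "plan": [
    {"tx": 0.096,"ty": 0.073,"tz": 0,"ax": 0,"ay": 0,"az": -0.005,"gripper": 0},
    {"tx": 0.096,"ty": 0.073,"tz": 0,"ax": 0,"ay": 0,"az": -0.005,"gripper": 0},
    {"tx": 0.096,"ty": 0.073,"tz": 0,"ax": 0,"ay": 0,"az": -0.005,"gripper": 0},
    {"tx": 0.096,"ty": 0.073,"tz": 0,"ax": 0,"ay": 0,"az": -0.005,"gripper": 0},
    {"tx": 0.096,"ty": 0.073,"tz": 0,"ax": 0,"ay": 0,"az": -0.005,"gripper": 0},
    {"tx": 0.096,"ty": 0.073,"tz": 0,"ax": 0,"ay": 0,"az": -0.005,"gripper": 0},
    {"tx": 0.096,"ty": 0.073,"tz": 0,"ax": 0,"ay": 0,"az": -0.005,"gripper": 0},
    {"tx": 0.096,"ty": 0.073,"tz": 0,"ax": 0,"ay": 0,"az": -0.005,"gripper": 0},
    {"tx": 0.096,"ty": 0.073,"tz": 0,"ax": 0,"ay": 0,"az": -0.005,"gripper": 0},
    {"tx": 0.096,"ty": 0.073,"tz": 0,"ax": 0,"ay": 0,"az": -0.005,"gripper": 0},
    {"tx": 0,"ty": 0,"tz": 0,"ax": 0,"ay": 0,"az": 0,"gripper": 0},
    {"tx": 0,"ty": 0,"tz": 0,"ax": 0,"ay": 0,"az": 0,"gripper": 0}
  ]
}}

```text
clock: 2.4
tool_pos: [0.5309, -0.3018, 0.231]
orientation: [0.799, -0.601, -0.0, 0.0]
ft_force: [0.6, -0.1, 0.2]
gripper_width: 0.994
```

```bash

python3 - <<'E'
from h import *
np.set_printoptions(precision=4,suppress=True)
s=env.get_state();print(s['tool_pos'],s['orientation'],s['q'],s['gripper_width'])
p=shot('wrist','w3')
print(block(p))
hsv=cv2.cvtColor(p['img'],cv2.COLOR_RGB2HSV);m=cv2.inRange(hsv,(5,120,100),(22,255,255));c=max(cv2.findContours(m,0,2)[0],key=cv2.contourArea);e=cv2.minEnclosingCircle(c);print(e,atz(p,e[0],.045))
o=s['orientation'];print('toolx deg',np.degrees(np.arctan2(2*o[0]*o[1],o[0]**2-o[1]**2)))
E
```

```text
[ 0.5309 -0.3018  0.231 ] [ 0.799  -0.6013 -0.0003  0.0003] [-0.5354  0.3767  1.4787 -0.0007  1.2868  0.755 ] 0.9942510640309506
((529.7672119140625, -302.68414306640625), (90.6211166381836, 54.74958419799805), 14.71992015838623)
((251.58660888671875, 164.2716522216797), 15.510090827941895) [ 0.5298 -0.3027  0.045 ]
toolx deg -73.92699453595134
```

View pics/w3.png

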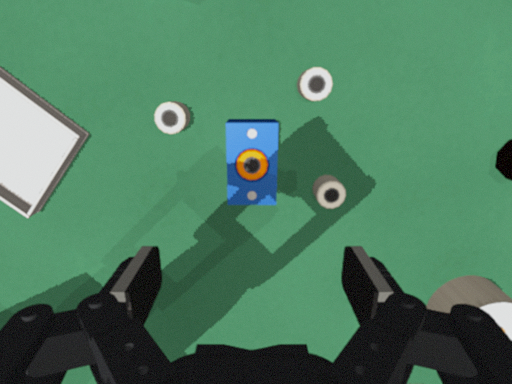

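The wrist view shows the block at (252,163), its axes aligned with the jaws to about 1°. The measured size, 90.6x54.7, agrees with the given one. Now I'll descend and grip.

Call:
{"op": "move_arm", "data": {
  "plan": [
    {"tx": -0.0037,"ty": -0.003,"tz": -0.11,"ax": 0,"ay": 0,"az": -0.0075,"gripper": 0},
    {"tx": 0,"ty": 0,"tz": -0.13,"ax": 0,"ay": 0,"az": 0,"gripper": 0},
    {"tx": 0,"ty": 0,"tz": -0.13,"ax": 0,"ay": 0,"az": 0,"gripper": 0},
    {"tx": 0,"ty": 0,"tz": -0.13,"ax": 0,"ay": 0,"az": 0,"gripper": 0},
    {"tx": 0,"ty": 0,"tz": -0.11,"ax": 0,"ay": 0,"az": 0,"gripper": 0},
    {"tx": 0,"ty": 0,"tz": -0.08,"ax": 0,"ay": 0,"az": 0,"gripper": 0},
    {"tx": 0,"ty": 0,"tz": -0.04,"ax": 0,"ay": 0,"az": 0,"gripper": 0},
    {"tx": 0,"ty": 0,"tz": 0,"ax": 0,"ay": 0,"az": 0,"gripper": 0},
    {"tx": 0,"ty": 0,"tz": 0,"ax": 0,"ay": 0,"az": 0,"gripper": 0.5},
    {"tx": 0,"ty": 0,"tz": 0,"ax": 0,"ay": 0,"az": 0,"gripper": 0.5},
    {"tx": 0,"ty": 0,"tz": 0,"ax": 0,"ay": 0,"az": 0,"gripper": 0.5},
    {"tx": 0,"ty": 0,"tz": 0,"ax": 0,"ay": 0,"az": 0,"gripper": 0.5},
    {"tx": 0,"ty": 0,"tz": 0,"ax": 0,"ay": 0,"az": 0,"gripper": 0.5},
    {"tx": 0,"ty": 0,"tz": 0,"ax": 0,"ay": 0,"az": 0,"gripper": 0.5}
  ],
  "force": 50
}}

```text
clock: 3.85
tool_pos: [0.5306, -0.3038, 0.0143]
orientation: [0.791, -0.611, 0.002, -0.0]
ft_force: [-0.5, -0.2, 6.4]
gripper_width: 0.625
```

Call:
{"op": "move_arm", "data": {
  "plan": [
    {"tx": 0,"ty": 0,"tz": 0.04,"ax": 0,"ay": 0,"az": 0,"gripper": 0.5},
    {"tx": 0,"ty": 0,"tz": 0.09,"ax": 0,"ay": 0,"az": 0,"gripper": 0.5},
    {"tx": 0,"ty": 0,"tz": 0.1,"ax": 0,"ay": 0,"az": 0,"gripper": 0.5},
    {"tx": 0,"ty": 0,"tz": 0.1,"ax": 0,"ay": 0,"az": 0,"gripper": 0.5},
    {"tx": 0,"ty": 0,"tz": 0,"ax": 0,"ay": 0,"az": 0,"gripper": 0.5}
  ]
}}

```text
clock: 4.35
tool_pos: [0.5321, -0.3046, 0.1163]
orientation: [0.791, -0.611, 0.005, -0.001]
ft_force: [1.2, -0.6, -2.6]
gripper_width: 0.627
```

```bash

python3 - <<'E'
from h import *
np.set_printoptions(precision=4,suppress=True)
s=env.get_state();print(s['tool_pos'],s['orientation'],s['ft_force'],s['gripper_width'])
p=shot('wrist','w4');q=shot('side','s4');cv2.imwrite('pics/s4c.png',cv2.resize(cv2.cvtColor(q['img'][180:330,180:380],cv2.COLOR_RGB2BGR),None,fx=3,fy=3))
hsv=cv2.cvtColor(p['img'],cv2.COLOR_RGB2HSV);m=cv2.inRange(hsv,(5,120,100),(22,255,255));c=max(cv2.findContours(m,0,2)[0],key=cv2.contourArea);e=cv2.minEnclosingCircle(c);z=s['tool_pos'][2]+.033;print(e,atz(p,e[0],z)-s['tool_pos'])
print(block(p,z))
E
```

```text
[ 0.5321 -0.3046  0.1163] [ 0.7914 -0.6113  0.0048 -0.0005] [ 1.2002 -0.607  -2.6059] 0.6267686083843229
((249.8076934814453, 281.4230651855469), 40.19654083251953) [0.0021 0.0009 0.033 ]
((537.0430297851562, -303.33966064453125), (79.20604705810547, 53.24441909790039), 15.256680488586426)
```

View pics/w4.png

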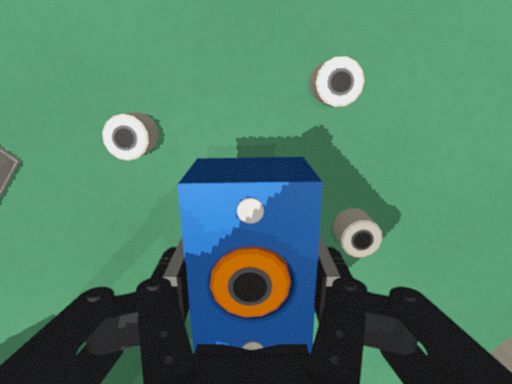

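View pics/s4c.png

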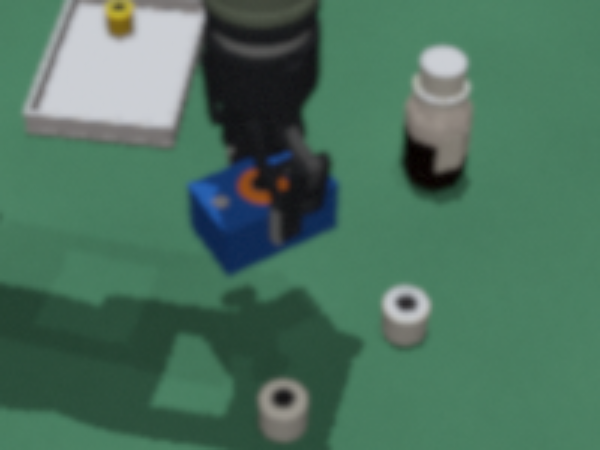

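Block and insert are held squarely. Next I'll carry them over to the stand.

Call:
{"op": "move_arm", "data": {
  "plan": [
    {"tx": -0.01,"ty": 0.06,"tz": 0,"ax": 0,"ay": 0,"az": 0,"gripper": 0.5},
    {"tx": -0.01,"ty": 0.127,"tz": 0,"ax": 0,"ay": 0,"az": 0,"gripper": 0.5},
    {"tx": -0.01,"ty": 0.127,"tz": 0,"ax": 0,"ay": 0,"az": 0,"gripper": 0.5},
    {"tx": -0.01,"ty": 0.127,"tz": 0,"ax": 0,"ay": 0,"az": 0,"gripper": 0.5},
    {"tx": -0.01,"ty": 0.127,"tz": 0,"ax": 0,"ay": 0,"az": 0,"gripper": 0.5},
    {"tx": -0.01,"ty": 0.127,"tz": 0,"ax": 0,"ay": 0,"az": 0,"gripper": 0.5},
    {"tx": -0.01,"ty": 0.127,"tz": 0,"ax": 0,"ay": 0,"az": 0,"gripper": 0.5},
    {"tx": -0.01,"ty": 0.127,"tz": 0,"ax": 0,"ay": 0,"az": 0,"gripper": 0.5},
    {"tx": -0.01,"ty": 0.127,"tz": 0,"ax": 0,"ay": 0,"az": 0,"gripper": 0.5},
    {"tx": -0.01,"ty": 0.127,"tz": 0,"ax": 0,"ay": 0,"az": 0,"gripper": 0.5},
    {"tx": -0.01,"ty": 0.127,"tz": 0,"ax": 0,"ay": 0,"az": 0,"gripper": 0.5},
    {"tx": -0.01,"ty": 0.127,"tz": 0,"ax": 0,"ay": 0,"az": 0,"gripper": 0.5},
    {"tx": -0.01,"ty": 0.127,"tz": 0,"ax": 0,"ay": 0,"az": 0,"gripper": 0.5},
    {"tx": -0.01,"ty": 0.127,"tz": 0,"ax": 0,"ay": 0,"az": 0,"gripper": 0.5},
    {"tx": -0.01,"ty": 0.127,"tz": 0,"ax": 0,"ay": 0,"az": 0,"gripper": 0.5},
    {"tx": 0,"ty": 0.06,"tz": 0,"ax": 0,"ay": 0,"az": 0,"gripper": 0.5},
    {"tx": 0,"ty": 0,"tz": 0,"ax": 0,"ay": 0,"az": 0,"gripper": 0.5},
    {"tx": 0,"ty": 0,"tz": 0,"ax": 0,"ay": 0,"az": 0,"gripper": 0.5}
  ]
}}

```text
clock: 6.25
tool_pos: [0.4834, 0.2655, 0.1102]
orientation: [0.792, -0.611, -0.0, 0.002]
ft_force: [0.6, -1.0, -3.3]
gripper_width: 0.622
```

```bash

python3 - <<'E'
from h import *
np.set_printoptions(precision=4,suppress=True)
s=env.get_state();print(s['tool_pos'],s['orientation'],s['ft_force'],s['gripper_width'],s['q'])
p=shot('wrist','w5');q=shot('side','s5');t=shot('top','t5')
f=lambda i:cv2.resize(cv2.cvtColor(i,cv2.COLOR_RGB2BGR),(400,300),interpolation=cv2.INTER_CUBIC)
cv2.imwrite('pics/c5.png',np.hstack([f(q['img'][85:175,145:265]),f(t['img'][220:310,65:185])]))
z=s['tool_pos'][2]+.033
hsv=cv2.cvtColor(p['img'],cv2.COLOR_RGB2HSV);m=cv2.inRange(hsv,(5,120,100),(22,255,255));c=max(cv2.findContours(m,0,2)[0],key=cv2.contourArea);e=cv2.minEnclosingCircle(c);print(e,atz(p,e[0],z)-s['tool_pos'])
E
```

```text
[0.4834 0.2655 0.1102] [ 0.7916 -0.611  -0.0004  0.0017] [ 0.5597 -0.9546 -3.3082] 0.6217855715993512 [ 0.4819  0.3897  1.7901 -0.0009  0.9651  1.797 ]
((249.2267303466797, 280.6028747558594), 39.91817855834961) [0.0028 0.0012 0.033 ]
```

View pics/w5.png

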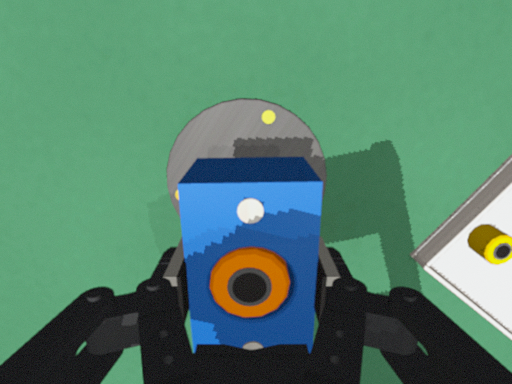

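View pics/c5.png

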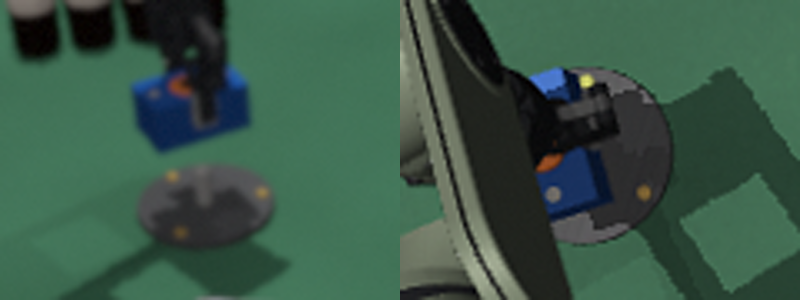

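```bash

python3 - <<'E'
from h import *
from scipy.optimize import least_squares
np.set_printoptions(precision=4,suppress=True)
p=env.read_camera('wrist');q=env.read_camera('side');s=env.get_state();print(s['tool_pos'])
hsv=cv2.cvtColor(p['img'],cv2.COLOR_RGB2HSV)
# arc edge: scan from outside along columns rows top
pts=[]
green=cv2.inRange(hsv,(60,70,0),(95,255,255))
for c in range(185,312,4):
    col=green[60:155,c]; r=np.argmax(col==0)+60; pts.append(atz(p,(c,r),.01)[:2])
pts=np.array(pts)
f=lambda x:np.hypot(*(pts-x).T)-.065
r=least_squares(f,[.487,.268],loss='soft_l1',f_scale=.001);print('wrist stand',r.x,np.abs(r.fun).max())
# side: disc ellipse
im=cv2.cvtColor(q['img'],cv2.COLOR_RGB2HSV);g=cv2.inRange(im,(60,70,40),(95,255,255))
i0=cv2.imread('pics/side0.png');h0=cv2.cvtColor(i0,cv2.COLOR_BGR2HSV);m=cv2.inRange(h0,(0,0,0),(180,70,140));mm=np.zeros_like(m);mm[125:165,180:235]=m[125:165,180:235];c=max(cv2.findContours(mm,0,2)[0],key=cv2.contourArea)
e=cv2.fitEllipse(c);print(e,atz(q,e[0],.008))
b=[x['at'] for x in env.landmark_of(q,'block_mid')];print('block side',[(x,atz(q,x,s['tool_pos'][2]+.008)-s['tool_pos']) for x in b])
cv2.imwrite('pics/s0c.png',cv2.resize(i0[120:170,175:240],None,fx=8,fy=8,interpolation=cv2.INTER_CUBIC))
E
```

```text
[0.4846 0.2651 0.1113]
wrist stand [0.4866 0.2704] 0.0005550842114272064
((206.07781982421875, 145.96937561035156), (24.927841186523438, 40.776092529296875), 84.9366455078125) [0.4863 0.266  0.008 ]
block side [([202.8, 116.9], array([-0.0005, -0.0079,  0.008 ]))]
```

View pics/s0c.png

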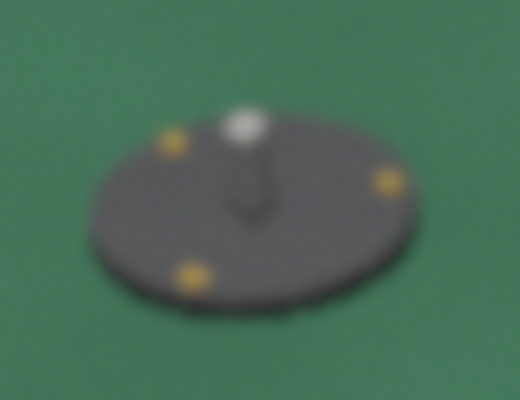

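Three stand estimates agree on about (0.487, 0.269). I'll correct the position slightly and start down.

Call:
{"op": "move_arm", "data": {
  "plan": [
    {"tx": 0.006,"ty": 0.01,"tz": -0.04,"ax": 0,"ay": 0,"az": 0,"gripper": 0.5},
    {"tx": 0,"ty": 0,"tz": -0.05,"ax": 0,"ay": 0,"az": 0,"gripper": 0.5},
    {"tx": 0,"ty": 0,"tz": -0.05,"ax": 0,"ay": 0,"az": 0,"gripper": 0.5},
    {"tx": 0,"ty": 0,"tz": -0.02,"ax": 0,"ay": 0,"az": 0,"gripper": 0.5},
    {"tx": 0,"ty": 0,"tz": -0.02,"ax": 0,"ay": 0,"az": 0,"gripper": 0.5},
    {"tx": 0,"ty": 0,"tz": -0.02,"ax": 0,"ay": 0,"az": 0,"gripper": 0.5},
    {"tx": 0,"ty": 0,"tz": 0,"ax": 0,"ay": 0,"az": 0,"gripper": 0.5},
    {"tx": 0,"ty": 0,"tz": 0,"ax": 0,"ay": 0,"az": 0,"gripper": 0.5}
  ]
}}

```text
clock: 7.35
tool_pos: [0.4866, 0.2693, 0.0516]
orientation: [0.791, -0.611, 0.0, -0.0]
ft_force: [0.1, -0.9, -2.2]
gripper_width: 0.625
```

The base is now below the post's top with no extra force, so the post is in the hole. I'll continue down.

Call:
{"op": "move_arm", "data": {
  "plan": [
    {"tx": 0,"ty": 0,"tz": -0.02,"ax": 0,"ay": 0,"az": 0,"gripper": 0.5},
    {"tx": 0,"ty": 0,"tz": -0.02,"ax": 0,"ay": 0,"az": 0,"gripper": 0.5},
    {"tx": 0,"ty": 0,"tz": -0.02,"ax": 0,"ay": 0,"az": 0,"gripper": 0.5},
    {"tx": 0,"ty": 0,"tz": -0.015,"ax": 0,"ay": 0,"az": 0,"gripper": 0.5},
    {"tx": 0,"ty": 0,"tz": -0.01,"ax": 0,"ay": 0,"az": 0,"gripper": 0.5},
    {"tx": 0,"ty": 0,"tz": 0,"ax": 0,"ay": 0,"az": 0,"gripper": 0.5},
    {"tx": 0,"ty": 0,"tz": 0,"ax": 0,"ay": 0,"az": 0,"gripper": 0.5}
  ]
}}

```text
clock: 8.05
tool_pos: [0.4864, 0.2692, 0.0258]
orientation: [0.791, -0.611, 0.0, 0.0]
ft_force: [0.7, 0.7, -2.4]
gripper_width: 0.625
```

```bash

python3 - <<'E'
from h import *
np.set_printoptions(precision=4,suppress=True)
s=env.get_state();print(s['tool_pos'],s['orientation'],s['ft_force'],s['gripper_width'])
p=shot('wrist','w6');q=shot('side','s6')
cv2.imwrite('pics/c6.png',cv2.resize(cv2.cvtColor(q['img'][85:175,145:265],cv2.COLOR_RGB2BGR),(600,450),interpolation=cv2.INTER_CUBIC))
E
```

```text
[0.4864 0.2692 0.0258] [ 0.7914 -0.6113  0.      0.0001] [ 0.6924  0.7102 -2.3811] 0.6251991458817612
```

View pics/w6.png

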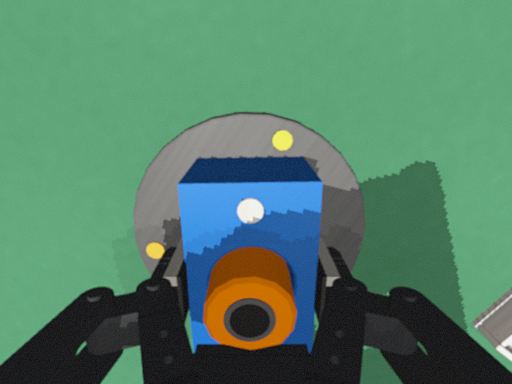

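View pics/c6.png

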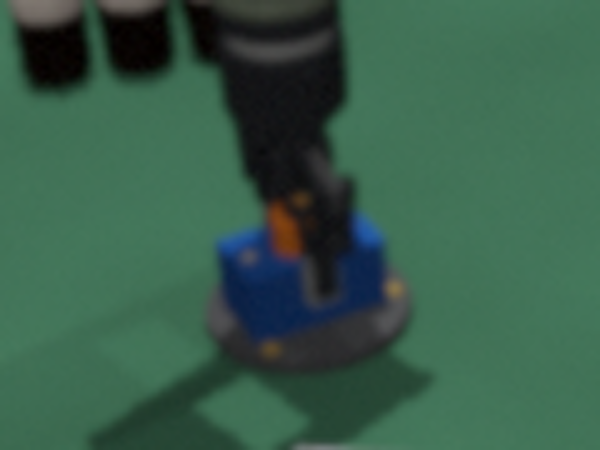

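The insert stands proud: in the wrist view its top is at (250,320), well above the block. There is no contact force yet, so the base is still 1–2 mm above the disc. I'll lower it gently until it touches.

Call:
{"op": "move_arm", "data": {
  "plan": [
    {"tx": 0,"ty": 0,"tz": -0.004,"ax": 0,"ay": 0,"az": 0,"gripper": 0.5},
    {"tx": 0,"ty": 0,"tz": -0.004,"ax": 0,"ay": 0,"az": 0,"gripper": 0.5},
    {"tx": 0,"ty": 0,"tz": 0,"ax": 0,"ay": 0,"az": 0,"gripper": 0.5},
    {"tx": 0,"ty": 0,"tz": 0,"ax": 0,"ay": 0,"az": 0,"gripper": 0.5}
  ]
}}

```text
clock: 8.55
tool_pos: [0.4866, 0.2693, 0.0244]
orientation: [0.791, -0.611, 0.0, -0.0]
ft_force: [-2.5, -1.3, 5.7]
gripper_width: 0.618
```

Contact is made, with force z up by about 8 N. I'll release and rise.

Call:
{"op": "move_arm", "data": {
  "plan": [
    {"tx": 0,"ty": 0,"tz": 0,"ax": 0,"ay": 0,"az": 0,"gripper": 0.2},
    {"tx": 0,"ty": 0,"tz": 0,"ax": 0,"ay": 0,"az": 0,"gripper": 0},
    {"tx": 0,"ty": 0,"tz": 0,"ax": 0,"ay": 0,"az": 0,"gripper": 0},
    {"tx": 0,"ty": 0,"tz": 0,"ax": 0,"ay": 0,"az": 0,"gripper": 0},
    {"tx": 0,"ty": 0,"tz": 0.03,"ax": 0,"ay": 0,"az": 0,"gripper": 0},
    {"tx": 0,"ty": 0,"tz": 0.08,"ax": 0,"ay": 0,"az": 0,"gripper": 0},
    {"tx": 0,"ty": 0,"tz": 0.12,"ax": 0,"ay": 0,"az": 0,"gripper": 0},
    {"tx": 0,"ty": 0,"tz": 0.12,"ax": 0,"ay": 0,"az": 0,"gripper": 0},
    {"tx": 0,"ty": 0,"tz": 0.12,"ax": 0,"ay": 0,"az": 0,"gripper": 0},
    {"tx": 0,"ty": 0,"tz": 0,"ax": 0,"ay": 0,"az": 0,"gripper": 0},
    {"tx": 0,"ty": 0,"tz": 0,"ax": 0,"ay": 0,"az": 0,"gripper": 0}
  ]
}}

```text
clock: 9.65
tool_pos: [0.4867, 0.2694, 0.1657]
orientation: [0.791, -0.611, 0.001, -0.001]
ft_force: [0.1, 0.0, -0.3]
gripper_width: 0.997
```

```bash

python3 - <<'E'
from h import *
np.set_printoptions(precision=4,suppress=True)
s=env.get_state();print(s['tool_pos'],s['orientation'],s['ft_force'],s['gripper_width'])
p=shot('wrist','w7');q=shot('side','s7')
a=cv2.resize(cv2.cvtColor(q['img'][95:170,155:255],cv2.COLOR_RGB2BGR),(400,300),interpolation=cv2.INTER_CUBIC)
b=cv2.resize(cv2.cvtColor(p['img'],cv2.COLOR_RGB2BGR),(400,300))
cv2.imwrite('pics/c7.png',np.hstack([a,b]))
hsv=cv2.cvtColor(p['img'],cv2.COLOR_RGB2HSV)
m=cv2.inRange(hsv,(100,120,130),(125,255,255));m2=cv2.inRange(hsv,(5,120,60),(22,255,255))
print(block(p,.055))
c=max(cv2.findContours(m2,0,2)[0],key=cv2.contourArea);print(cv2.boundingRect(c))
bright=cv2.inRange(hsv,(5,120,215),(22,255,255));c=max(cv2.findContours(bright,0,2)[0],key=cv2.contourArea);e=cv2.minEnclosingCircle(c);print(e,atz(p,e[0],.077))
# proud model projection
print(proj(p,[.487,.2695,.077]),proj(p,[.487,.2695,.055]))
E
```

```text
[0.4867 0.2694 0.1657] [ 0.7913 -0.6114  0.0005 -0.0011] [ 0.1217  0.0059 -0.2918] 0.9969823989385478
((485.73956298828125, 269.32977294921875), (90.79485321044922, 54.57541275024414), 14.695582389831543)
(230, 166, 42, 46)
((247.5, 176.5), 9.617792129516602) [0.4984 0.2751 0.077 ]
[250.8538 191.9734] [250.9272 183.7289]
```

View pics/c7.png

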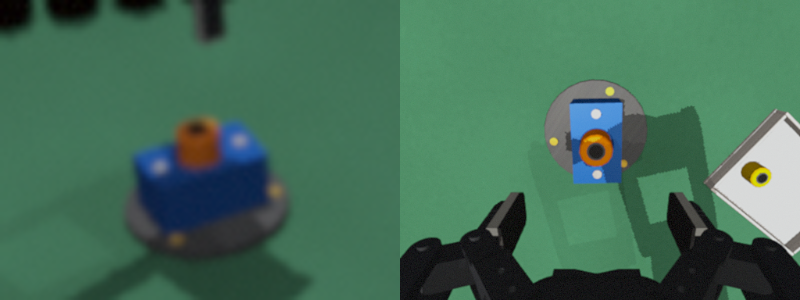

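The block sits flat at (0.4857, 0.2693), matching the stand, and the insert is proud and upright. Now I'll grip the insert with the jaws pre-narrowed and the tips above the block's top.

Call:
{"op": "move_arm", "data": {
  "plan": [
    {"tx": -0.002,"ty": 0,"tz": -0.06,"ax": 0,"ay": 0,"az": 0,"gripper": 0.4},
    {"tx": 0,"ty": 0,"tz": -0.08,"ax": 0,"ay": 0,"az": 0,"gripper": 0.4},
    {"tx": 0,"ty": 0,"tz": -0.06,"ax": 0,"ay": 0,"az": 0,"gripper": 0.4},
    {"tx": 0,"ty": 0,"tz": 0,"ax": 0,"ay": 0,"az": 0,"gripper": 0.4},
    {"tx": 0,"ty": 0,"tz": -0.05,"ax": 0,"ay": 0,"az": 0,"gripper": 0.4},
    {"tx": 0,"ty": 0,"tz": -0.05,"ax": 0,"ay": 0,"az": 0,"gripper": 0.4},
    {"tx": 0,"ty": 0,"tz": -0.04,"ax": 0,"ay": 0,"az": 0,"gripper": 0.4},
    {"tx": 0,"ty": 0,"tz": -0.02,"ax": 0,"ay": 0,"az": 0,"gripper": 0.4},
    {"tx": 0,"ty": 0,"tz": 0,"ax": 0,"ay": 0,"az": 0,"gripper": 0.4},
    {"tx": 0,"ty": 0,"tz": 0,"ax": 0,"ay": 0,"az": 0,"gripper": 0.4}
  ],
  "force": 25
}}

```text
clock: 10.75
tool_pos: [0.4862, 0.2694, 0.0568]
orientation: [0.791, -0.611, 0.0, -0.0]
ft_force: [-0.4, 0.1, -0.5]
gripper_width: 0.601
```

```bash

python3 - <<'E'
from h import *
p=shot('wrist','w8');s=env.get_state();print(s['tool_pos'],s['gripper_width'])
E
```

```text
[0.48628239 0.26948088 0.05705306] 0.6014400688271874
```

View pics/w8.png

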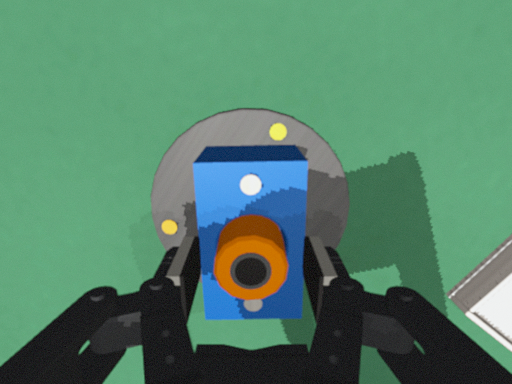

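The insert top at (250,268) is centred between the pads, and there is no contact with the block. I'll close.

Call:
{"op": "move_arm", "data": {
  "plan": [
    {"tx": 0,"ty": 0,"tz": 0,"ax": 0,"ay": 0,"az": 0,"gripper": 0.7},
    {"tx": 0,"ty": 0,"tz": 0,"ax": 0,"ay": 0,"az": 0,"gripper": 0.7},
    {"tx": 0,"ty": 0,"tz": 0,"ax": 0,"ay": 0,"az": 0,"gripper": 0.7},
    {"tx": 0,"ty": 0,"tz": 0,"ax": 0,"ay": 0,"az": 0,"gripper": 0.7},
    {"tx": 0,"ty": 0,"tz": 0,"ax": 0,"ay": 0,"az": 0,"gripper": 0.7}
  ],
  "force": 30
}}

```text
clock: 11.3
tool_pos: [0.4862, 0.2694, 0.0573]
orientation: [0.791, -0.611, 0.0, -0.001]
ft_force: [-0.7, -0.9, 6.5]
gripper_width: 0.385
```

Gripped at about 33 mm. I'll lift slowly.

Call:
{"op": "move_arm", "data": {
  "plan": [
    {"tx": 0,"ty": 0,"tz": 0.02,"ax": 0,"ay": 0,"az": 0,"gripper": 0.7},
    {"tx": 0,"ty": 0,"tz": 0.02,"ax": 0,"ay": 0,"az": 0,"gripper": 0.7},
    {"tx": 0,"ty": 0,"tz": 0.03,"ax": 0,"ay": 0,"az": 0,"gripper": 0.7},
    {"tx": 0,"ty": 0,"tz": 0.08,"ax": 0,"ay": 0,"az": 0,"gripper": 0.7},
    {"tx": 0,"ty": 0,"tz": 0.1,"ax": 0,"ay": 0,"az": 0,"gripper": 0.7},
    {"tx": 0,"ty": 0,"tz": 0,"ax": 0,"ay": 0,"az": 0,"gripper": 0.7},
    {"tx": 0,"ty": 0,"tz": 0,"ax": 0,"ay": 0,"az": 0,"gripper": 0.7}
  ]
}}

```text
clock: 12.0
tool_pos: [0.486, 0.2693, 0.1322]
orientation: [0.791, -0.611, 0.0, -0.001]
ft_force: [-0.4, -0.4, -2.2]
gripper_width: 0.381
```

```bash

python3 - <<'E'
from h import *
np.set_printoptions(precision=4,suppress=True)
s=env.get_state();print(s['tool_pos'],s['orientation'],s['ft_force'],s['gripper_width'])
p=shot('wrist','w9');q=shot('side','s9')
a=cv2.resize(cv2.cvtColor(q['img'][80:170,145:265],cv2.COLOR_RGB2BGR),(400,300),interpolation=cv2.INTER_CUBIC)
b=cv2.resize(cv2.cvtColor(p['img'],cv2.COLOR_RGB2BGR),(400,300))
cv2.imwrite('pics/c9.png',np.hstack([a,b]))
print(block(p,.055))
t=np.array([.480,-.001,.004]);print(s['tool_pos'])
E
```

```text
[0.486  0.2693 0.1322] [ 0.7913 -0.6114  0.0004 -0.0007] [-0.3978 -0.4388 -2.1981] 0.38133099189022945
((491.9835205078125, 270.42974853515625), (78.3804702758789, 54.23227310180664), 15.534527778625488)
[0.486  0.2693 0.1322]
```

View pics/c9.png

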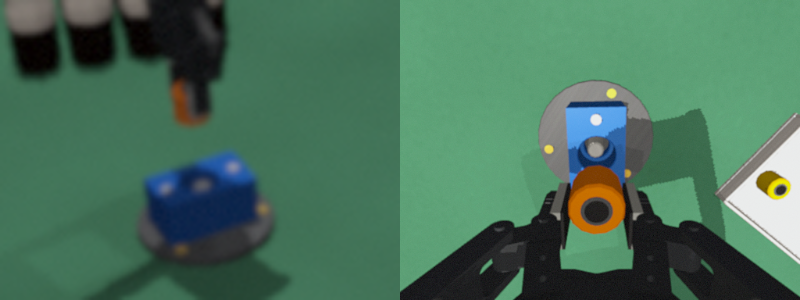

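The insert is out and upright in the jaws. The block stays flat on the stand with the post visible in its hole. Now I'll go to the tray's free half.

Call:
{"op": "move_arm", "data": {
  "plan": [
    {"tx": -0.006,"ty": -0.055,"tz": 0,"ax": 0,"ay": 0,"az": 0,"gripper": 0.7},
    {"tx": -0.006,"ty": -0.11,"tz": 0,"ax": 0,"ay": 0,"az": 0,"gripper": 0.7},
    {"tx": -0.006,"ty": -0.11,"tz": 0,"ax": 0,"ay": 0,"az": 0,"gripper": 0.7},
    {"tx": -0.006,"ty": -0.11,"tz": 0,"ax": 0,"ay": 0,"az": 0,"gripper": 0.7},
    {"tx": -0.006,"ty": -0.11,"tz": 0,"ax": 0,"ay": 0,"az": 0,"gripper": 0.7},
    {"tx": -0.006,"ty": -0.11,"tz": 0,"ax": 0,"ay": 0,"az": 0,"gripper": 0.7},
    {"tx": -0.006,"ty": -0.11,"tz": 0,"ax": 0,"ay": 0,"az": 0,"gripper": 0.7},
    {"tx": -0.006,"ty": -0.11,"tz": 0,"ax": 0,"ay": 0,"az": 0,"gripper": 0.7},
    {"tx": -0.006,"ty": -0.11,"tz": 0,"ax": 0,"ay": 0,"az": 0,"gripper": 0.7},
    {"tx": 0,"ty": -0.055,"tz": 0,"ax": 0,"ay": 0,"az": 0,"gripper": 0.7},
    {"tx": 0,"ty": 0,"tz": 0,"ax": 0,"ay": 0,"az": 0,"gripper": 0.7},
    {"tx": 0,"ty": 0,"tz": 0,"ax": 0,"ay": 0,"az": 0,"gripper": 0.7}
  ]
}}

```text
clock: 13.3
tool_pos: [0.4687, -0.0282, 0.1308]
orientation: [0.791, -0.612, -0.001, 0.0]
ft_force: [0.4, 0.2, -0.2]
gripper_width: 0.383
```

```bash

python3 - <<'E'
from h import *
np.set_printoptions(precision=4,suppress=True)
s=env.get_state();print(s['tool_pos'],s['orientation'],s['ft_force'],s['gripper_width'])
p=shot('wrist','w10');q=shot('side','s10')
a=cv2.resize(cv2.cvtColor(q['img'][150:240,165:285],cv2.COLOR_RGB2BGR),(400,300),interpolation=cv2.INTER_CUBIC)
b=cv2.resize(cv2.cvtColor(p['img'],cv2.COLOR_RGB2BGR),(400,300))
cv2.imwrite('pics/c10.png',np.hstack([a,b]))
E
```

```text
[ 0.4687 -0.0282  0.1308] [ 0.7909 -0.612  -0.0008  0.0004] [ 0.3977  0.1832 -0.1736] 0.3833507706451152
```

View pics/c10.png

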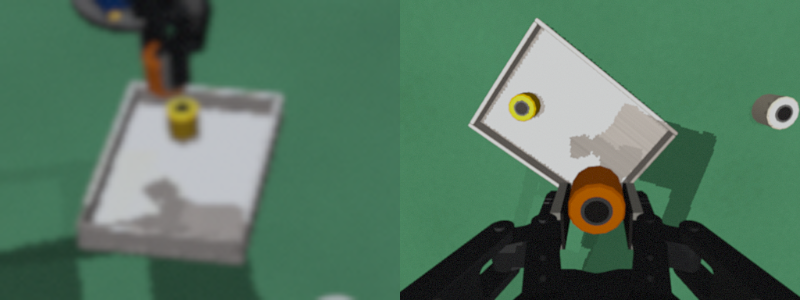

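Over the tray, the insert is clear of the yellow one and the walls. Descending.

Call:
{"op": "move_arm", "data": {
  "plan": [
    {"tx": 0,"ty": 0,"tz": -0.05,"ax": 0,"ay": 0,"az": 0,"gripper": 0.7},
    {"tx": 0,"ty": 0,"tz": -0.1,"ax": 0,"ay": 0,"az": 0,"gripper": 0.7},
    {"tx": 0,"ty": 0,"tz": -0.1,"ax": 0,"ay": 0,"az": 0,"gripper": 0.7},
    {"tx": 0,"ty": 0,"tz": -0.06,"ax": 0,"ay": 0,"az": 0,"gripper": 0.7},
    {"tx": 0,"ty": 0,"tz": -0.03,"ax": 0,"ay": 0,"az": 0,"gripper": 0.7},
    {"tx": 0,"ty": 0,"tz": -0.02,"ax": 0,"ay": 0,"az": 0,"gripper": 0.7},
    {"tx": 0,"ty": 0,"tz": -0.01,"ax": 0,"ay": 0,"az": 0,"gripper": 0.7},
    {"tx": 0,"ty": 0,"tz": 0,"ax": 0,"ay": 0,"az": 0,"gripper": 0.7},
    {"tx": 0,"ty": 0,"tz": 0,"ax": 0,"ay": 0,"az": 0,"gripper": 0.7}
  ]
}}

```text
clock: 14.3
tool_pos: [0.4702, -0.0278, 0.0211]
orientation: [0.791, -0.611, 0.001, -0.0]
ft_force: [0.7, -1.0, -0.4]
gripper_width: 0.382
```

```bash

python3 - <<'E'
from h import *
np.set_printoptions(precision=4,suppress=True)
s=env.get_state();print(s['tool_pos'],s['orientation'],s['ft_force'],s['gripper_width'])
p=shot('wrist','w11');q=shot('side','s11')
a=cv2.resize(cv2.cvtColor(q['img'][150:240,165:285],cv2.COLOR_RGB2BGR),(400,300),interpolation=cv2.INTER_CUBIC)
b=cv2.resize(cv2.cvtColor(p['img'],cv2.COLOR_RGB2BGR),(400,300))
cv2.imwrite('pics/c11.png',np.hstack([a,b]))
E
```

```text
[ 0.4702 -0.0278  0.0211] [ 0.7914 -0.6113  0.0007 -0.0004] [ 0.6636 -1.0049 -0.3971] 0.3817188322190537
```

View pics/c11.png

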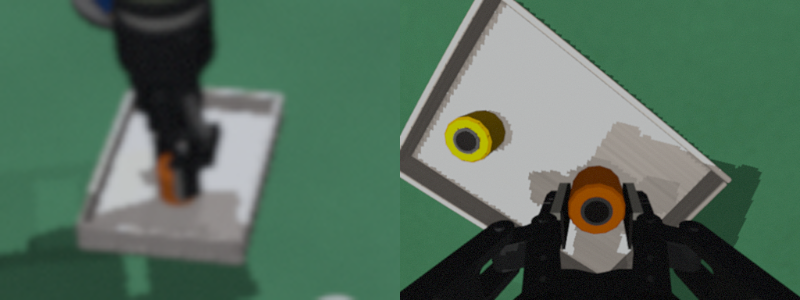

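About 7 mm to go. I'll take it down in small steps until it touches.

Call:
{"op": "move_arm", "data": {
  "plan": [
    {"tx": 0,"ty": 0,"tz": -0.006,"ax": 0,"ay": 0,"az": 0,"gripper": 0.7},
    {"tx": 0,"ty": 0,"tz": -0.006,"ax": 0,"ay": 0,"az": 0,"gripper": 0.7},
    {"tx": 0,"ty": 0,"tz": -0.006,"ax": 0,"ay": 0,"az": 0,"gripper": 0.7},
    {"tx": 0,"ty": 0,"tz": -0.004,"ax": 0,"ay": 0,"az": 0,"gripper": 0.7},
    {"tx": 0,"ty": 0,"tz": 0,"ax": 0,"ay": 0,"az": 0,"gripper": 0.7},
    {"tx": 0,"ty": 0,"tz": 0,"ax": 0,"ay": 0,"az": 0,"gripper": 0.7}
  ]
}}

```text
clock: 15.0
tool_pos: [0.4696, -0.0278, 0.0143]
orientation: [0.791, -0.611, 0.0, 0.0]
ft_force: [-1.6, 0.7, 5.8]
gripper_width: 0.379
```

Contact, about 6 N. I'll open partly, then rise.

Call:
{"op": "move_arm", "data": {
  "plan": [
    {"tx": 0,"ty": 0,"tz": 0,"ax": 0,"ay": 0,"az": 0,"gripper": 0.4},
    {"tx": 0,"ty": 0,"tz": 0,"ax": 0,"ay": 0,"az": 0,"gripper": 0.4},
    {"tx": 0,"ty": 0,"tz": 0,"ax": 0,"ay": 0,"az": 0,"gripper": 0.4},
    {"tx": 0,"ty": 0,"tz": 0,"ax": 0,"ay": 0,"az": 0,"gripper": 0.4},
    {"tx": 0,"ty": 0,"tz": 0.03,"ax": 0,"ay": 0,"az": 0,"gripper": 0.4},
    {"tx": 0,"ty": 0,"tz": 0.08,"ax": 0,"ay": 0,"az": 0,"gripper": 0.4},
    {"tx": 0,"ty": 0,"tz": 0.12,"ax": 0,"ay": 0,"az": 0,"gripper": 0.4},
    {"tx": 0,"ty": 0,"tz": 0.15,"ax": 0,"ay": 0,"az": 0,"gripper": 0.4},
    {"tx": 0,"ty": 0,"tz": 0.15,"ax": 0,"ay": 0,"az": 0,"gripper": 0.4},
    {"tx": 0,"ty": 0,"tz": 0.12,"ax": 0,"ay": 0,"az": 0,"gripper": 0.4},
    {"tx": 0,"ty": 0,"tz": 0,"ax": 0,"ay": 0,"az": 0,"gripper": 0.4},
    {"tx": 0,"ty": 0,"tz": 0,"ax": 0,"ay": 0,"az": 0,"gripper": 0.4}
  ]
}}

```text
clock: 16.2
tool_pos: [0.4697, -0.0278, 0.2099]
orientation: [0.791, -0.611, 0.001, -0.001]
ft_force: [-0.7, 0.5, -0.8]
gripper_width: 0.6
```

```bash

python3 - <<'E'
from h import *
np.set_printoptions(precision=4,suppress=True)
s=env.get_state();print(s['tool_pos'],s['ft_force'],s['gripper_width'])
p=shot('wrist','w12');q=shot('side','s12');t=shot('top','t12')
f=lambda i:cv2.resize(cv2.cvtColor(i,cv2.COLOR_RGB2BGR),(400,300),interpolation=cv2.INTER_CUBIC)
cv2.imwrite('pics/c12.png',np.vstack([np.hstack([f(q['img'][150:240,165:285]),f(p['img'])]),np.hstack([f(q['img'][95:170,155:255]),f(t['img'])])]))
hsv=cv2.cvtColor(p['img'],cv2.COLOR_RGB2HSV)
print('yellow now',[(x['at'],atz(p,x['at'],.017)) for x in env.landmark_of(p,'spare_mid')])
print('ins',[(x['at'],atz(p,x['at'],.019)) for x in env.landmark_of(p,'insert_mid')])
E
```

```text
[ 0.4697 -0.0278  0.2099] [-0.7131  0.5281 -0.7627] 0.5999414851239184
yellow now [([181.9, 126.7], array([0.4884, 0.0526, 0.017 ]))]
ins [([427.8, 132.7], array([ 0.5494, -0.2024,  0.019 ])), ([249.1, 162.9], array([ 0.4687, -0.026 ,  0.019 ])), ([182.2, 125.9], array([0.4896, 0.0521, 0.019 ]))]
```

View pics/c12.png

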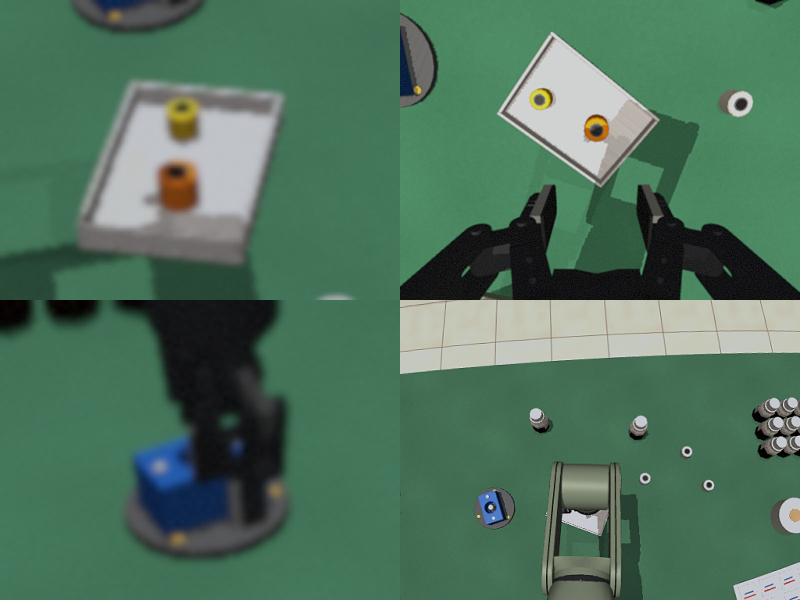

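The orange insert stands upright in the tray, dark face up, and yellow hasn't moved. The block is flat on the stand, and the bottles are where they were. Handing in.

```bash
python3 -c "
from h import *
print(env.hand_in())"
```

```text
the job is handed in; nothing more can be done
None
```

The changeover is done and handed in at about 16 s of the 59 s allowed; the hand-in reports no verdict.

- **Block:** I lowered it onto the knock-out stand until the contact force rose by about 8 N. After release it measured at (0.486, 0.269), within about 2 mm of the stand centre. It looked flat, with the insert standing proud. It still looked flat after the insert came out.
- **Orange insert:** I pulled it straight up and set it down in the free half of the tray, near (0.469, -0.026). The last pictures show it upright, dark face up and clear of the walls. I released it at contact (about 6 N).
- **Yellow insert and bottles:** The yellow insert measured within about 1 mm of where it started. The bottles look unmoved in the top view, but I did not re-measure them.
- **What didn't go to plan:** My first move call was refused because it left out some required fields; nothing moved. While the block hung over the stand, one network reading from the side camera put it 8 mm from where the hand position said. I didn't rely on it, since the wrist camera disagreed and the block then went over the post without resistance.

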